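# Size-sort mill balls on the sloped grading board

### The arm

A 7-joint arm with a two-finger parallel gripper is mounted at the origin on the work surface. World frame = base frame: x ahead of the robot, y to its left, z up, the work surface at z = 0. Lengths are in m, angles in rad, forces in N, time in s.
With the tool pointing down it reaches from about 0.425 to 0.95 m from the base axis. Payload 4.7 kg.
Tool frame: the origin (TCP) lies between the finger pads; the fingertips stand 25 mm ahead of it and the grasp point (between the pads) lies 6 mm ahead of it; x points along the fingers, z is the direction in which the jaws open and shut, and the axes are right-handed (so a half turn about x gives the same grasp; the last joint's range is limited). The gripper opens to 85 mm and grips with 20 to 120 N. Pads are 22 mm wide; open, the fingers measure 114 mm over their backs; the gripper's body (76 mm by 85 mm) begins 54 mm behind the grasp point. The pads swing forward as they close: fully open they stand 13 mm farther back than shut.
Start: joints at [1.241, 0.469, -0.049, 1.532, 0.024, 1.141, -0.082], TCP at [0.2, -0.645, 0.256] pointing down, gripper open.
Joint ranges: [-2.59, 2.59], [-0.33, 1.99], [-1.39, 1.29], [0.1, 2.45], [-1.04, 4.18], [0.21, 1.99], [-2.66, 2.66]. Speed limits (rad/s): [2.57, 2.57, 3.14, 3.14, 3.14, 3.14, 3.14].

### API

Orientations are given as a 3x3 rotation matrix whose columns are the frame's x, y, z axes.
In Python, from rig import * gives the robot as it stands. Calls block until the motion is done:
- movep(position, orientation): joint-space move of the TCP to a pose.
- move_l(position, attitude=None, feed=0.15, until_force=None): straight line of the TCP; attitude=None keeps the orientation; feed is the mean speed in m/s. With until_force (N) it stops when the force on the tool has changed by that much, and returns True; else False.
- move_joints(angles): joint-space move.
- command_gripper(opening, newtons=None): finger opening in m; newtons is the grip in N (None keeps the last); returns when the fingers have stopped.
- sleep(seconds).
- inverse_kinematics(position, orientation): joint angles nearest the present ones, or None.
- sense(): the state.
- camera(name): name is "side" or "top" or "wrist"; returns (picture, depth): 420x560x3 uint8, red, green, blue; 420x560 float32, m along the optical axis (not along the pixel's ray), 0 where there is no reading.
- camera_params(name): a dict with "K" (3x3 intrinsics, pixels), "position" and "rotation" of the camera in the world; the wrist camera has in their place "tool_from_camera" (4x4, takes a point from camera to tool coordinates, whose origin is the TCP and whose axes are the tool frame's). Camera axes: x right, y down, z forward; pixel columns grow to the right and rows downward; lengths in m; the calibration is good to about 2 mm. The wrist camera is an equidistant fisheye: a pixel r from the principal point sees the ray r / f radians off the axis. A picture is of the moment at which its call begins: read the wrist's pose just before it. camera_params takes no time and is no camera call.
A pose or a line that the arm cannot do raises Unreachable and nothing moves.
- finish_job(): hands the job in, once; it reports no verdict.
The state is a dict: "time_s": time; "joint_pos": joint angles; "qd": joint speeds; "joint_efforts": joint torques, N m; "position": TCP position; "tcp_rot": TCP orientation; "wrist_force": force on the tool from outside, world axes, zero at the start; "ft_torque": the same for the moment, N m; "finger_gap": finger opening in m.
Only numpy, scipy, OpenCV 4.12 (cv2) and the standard library are available. Lean on these libraries where they do the work, as an engineer would, in place of code of your own. Each camera call takes 0.05 s, during which the arm holds its last target. There are 200 camera calls.

### The job

Pick up the blue scoop by its bar handle and tip it over the upper deck of the green sloped sorting board, so that its two white mill balls roll down and sort themselves: the large one stays on the rods against the orange stop bar, the small one falls through to the tray at the foot. Then stand the empty blue scoop upright on the bench and let go.

Things in the scene. Friction and masses are not known exactly. Their poses are not given: they have to be found in the camera images.
- blue_scoop_handle (a point): Centre of the blue scoop's white bar handle: 80 mm along x, 12 thick (y), 24 high, 80 above the underside. Pan 74 (x) by 110 (y), walls 34 high; pours over the -y end (lip 54 out, 13 above underside) when that end is tipped down 40 to 50 degrees. Then the lip is about 90 below the handle. Loose, 110-230 g, z up; -y is to the robot's right, within 20 degrees. A grey twin holds steel balls.
- grader: Fixed sloped board, 172 mm (x) by 372 (y), origin on the bench under its middle. Runs down to -y (robot's right, within 15 degrees) at 10 degrees. Tip onto the plain green feed deck, y 75 to 178, |x| under 80, 88 to 106 mm above the bench, walls 25 higher. Below it 7 rods along y, 20 apart: small ball falls through to the foot tray (y -180 to -90), large one rolls on to the stop bar at y -87.
- large_ball_center (a point): Centre of the large white ceramic mill ball, 30 mm diameter, 85 g; at the start it lies in the pan of the blue scoop. Smooth; it rolls freely.
- small_ball_center (a point): Centre of the small white ceramic mill ball, 15 mm diameter, 12 g; at the start it lies in the pan of the blue scoop. Smooth; it rolls freely.
Not all that is in view belongs to the job. Of the things shaped like the part that bears blue_scoop_handle, the blue one is meant.

How it is judged:
By the outcome, as a careful person would: the job done as asked, in the order asked, and still so for the second after the job is handed in, with the robot touching nothing.
It also fails if it takes over 54 s, if anything falls off the work surface, if the arm or the gripper's body presses on something with over 40 N, if the wrist force passes 120 N, or if a joint passes its speed limit or range.

## Working session

There is one attempt and no reset: what is moved stays moved. The work goes in short steps, each a Python script; the robot and the scene stay as the last script left them, time stands still between calls to the robot, and variables do not carry over. Pictures are saved under pics/ and viewed, about 8 in all and at most 12, crops included, and the job is handed in when it is done.

```bash
ls; mkdir -p pics
cat > h.py <<'E'
import numpy as np, cv2
from rig import *
def pts(name, d):
    p=camera_params(name); K=np.array(p['K']); v,u=np.indices(d.shape)
    c=np.stack([(u-K[0,2])/K[0,0]*d,(v-K[1,2])/K[1,1]*d,d],-1)
    return c@np.array(p['rotation']).T+np.array(p['position'])
def save(n,im,s=1): cv2.imwrite('pics/'+n,cv2.resize(im[:,:,::-1],None,fx=s,fy=s,interpolation=cv2.INTER_CUBIC))
E
python3 - <<'E'
from h import *
a,da=camera('top'); b,db=camera('side')
np.savez('s0.npz',a=a,da=da,b=b,db=db)
save('top0.png',a,1.4); save('side0.png',b,1.4)
for n in('top','side'): print(camera_params(n))
print(sense())
E
```

```text
pics
{'K': array([[500.0262579 ,   0.        , 270.41934574],
       [  0.        , 500.0262579 , 218.57662743],
       [  0.        ,   0.        ,   1.        ]]), 'position': array([0.31051947, 0.12334965, 0.97052546]), 'rotation': array([[-3.70227199e-02, -9.70461287e-01,  2.38399265e-01],
       [-9.99314074e-01,  3.57539975e-02, -9.64539295e-03],
       [ 8.36753713e-04, -2.38592839e-01, -9.71119332e-01]])}
{'K': array([[440.80344717,   0.        , 273.46014423],
       [  0.        , 440.80344717, 212.07915855],
       [  0.        ,   0.        ,   1.        ]]), 'position': array([0.37392976, 0.74078455, 0.72378296]), 'rotation': array([[-0.97926813, -0.13088826,  0.15460334],
       [-0.20162287,  0.70344789, -0.68154918],
       [-0.01954861, -0.69859096, -0.71525417]])}
{'time_s': 0.1, 'joint_pos': array([ 1.24110204,  0.46940077, -0.0485815 ,  1.53357063,  0.02415263,
        1.1410167 , -0.08230801]), 'qd': array([-1.03820736e-03, -4.08993120e-03,  2.09433745e-04, -2.26468573e-03,
        8.83627981e-05,  8.16482641e-05,  1.38381680e-03]), 'joint_efforts': array([ 2.37035256e-04, -5.11516929e+01, -4.71328839e-02, -2.38389248e+01,
        1.08122735e-02,  4.38594085e-03,  1.92142136e-05]), 'position': array([ 0.19983943, -0.64423498,  0.25534097]), 'tcp_rot': array([[-6.46702047e-04,  9.55092269e-01,  2.96307845e-01],
       [ 1.68888085e-03,  2.96308527e-01, -9.55090783e-01],
       [-9.99998365e-01, -1.17230519e-04, -1.80466038e-03]]), 'wrist_force': array([-0.06396176,  0.25160207, -0.06286758]), 'ft_torque': array([-0.00925292,  0.01291973,  0.00239695]), 'finger_gap': 0.08565521835778087}
```

View pics/top0.png

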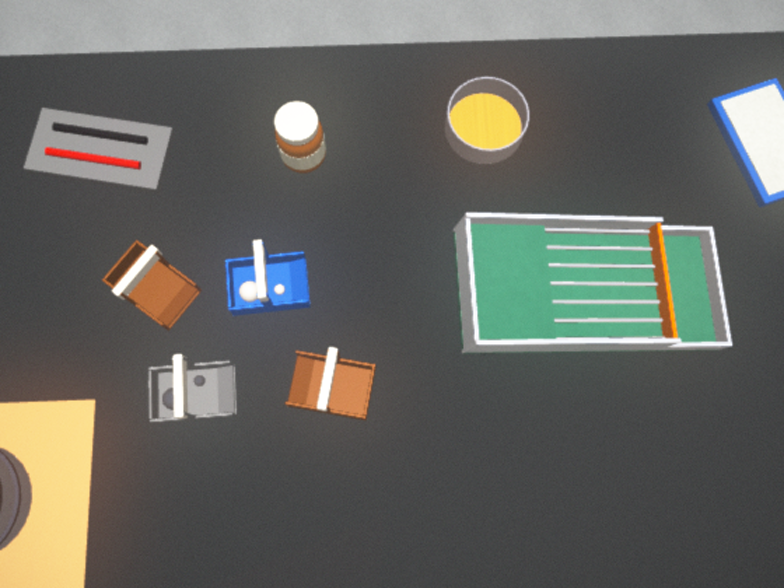

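View pics/side0.png

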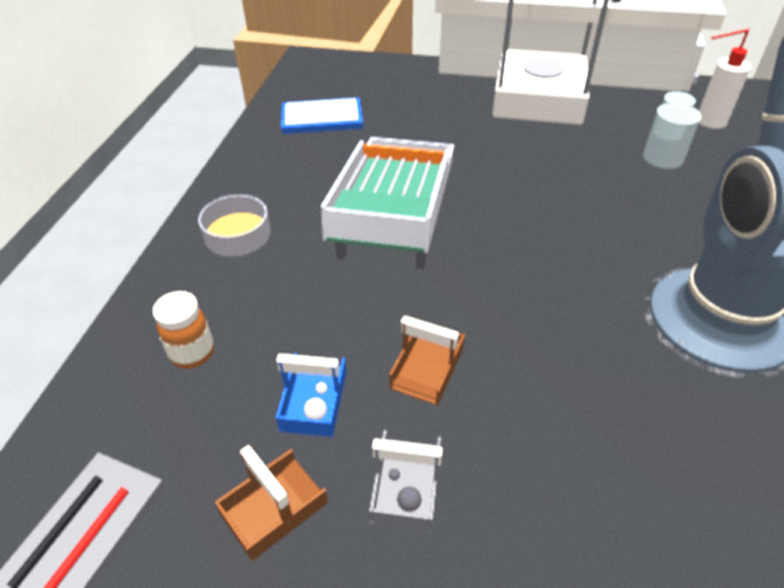

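Candidates for the scoop in the top view (1.4x pixels): blue (265,280), grey twin (190,390), brown (335,383) and brown (150,285). The blue scoop holds two white balls, and its short lip end points right (-y). The grader is at (595,285), with its feed deck on the left, which is its upper end.

Run:
```python
from h import *
s=np.load('s0.npz')
for n,i,d in(('top','a','da'),('side','b','db')):
    im=s[i]; P=pts(n,s[d]); hsv=cv2.cvtColor(im,cv2.COLOR_RGB2HSV); H,S,V=cv2.split(hsv)
    ok=s[d]>0
    blue=(H>100)&(H<130)&(S>130)&(V>60)&ok&(P[...,1]>-0.1)
    q=P[blue]; m=np.median(q,0); print(n,'blue med',m, 'z pct',np.percentile(q[:,2],[1,50,99]))
    print(' blue rect',cv2.minAreaRect((q[q[:,2]>.005][:,:2]*1000).astype(np.float32)))
    near=np.hypot(P[...,0]-m[0],P[...,1]-m[1])<.09
    wh=near&(S<70)&(V>130)&ok
    h=P[wh&(P[...,2]>.06)]; print(' handle n',len(h),np.percentile(h,[2,50,98],axis=0).round(4).tolist())
    top=h[h[:,2]>.086]; print(' top rect',cv2.minAreaRect((top[:,:2]*1000).astype(np.float32)))
    mm=(wh&(P[...,2]<.05)).astype(np.uint8)
    nn,_,st,ce=cv2.connectedComponentsWithStats(mm)
    for k in range(1,nn):
        if st[k,4]>8: print(' ball?',ce[k],st[k,4],P[mm.astype(bool)&(_==k)].mean(0).round(4))
    gr=(H>65)&(H<95)&(S>100)&ok; g=P[gr]; print(' green',cv2.minAreaRect((g[:,:2]*1000).astype(np.float32)),np.percentile(g[:,2],[1,50,99]))
    c=np.median(g[:,:2],0)
    blk=(P[...,2]>.035)&(P[...,2]<.16)&(np.abs(P[...,0]-c[0])<.16)&(np.abs(P[...,1]-c[1])<.25)&ok
    nn,l,st,ce=cv2.connectedComponentsWithStats(blk.astype(np.uint8)); k=1+st[1:,4].argmax()
    g=P[l==k]; print(' grader rect',cv2.minAreaRect((g[:,:2]*1000).astype(np.float32)),np.percentile(g,[1,99],axis=0).round(3).tolist())
    o=(H>5)&(H<17)&(S>180)&(l==k); g=P[o]; print(' orange',g.mean(0).round(4),cv2.minAreaRect((g[:,:2]*1000).astype(np.float32)))
im=s['a']; save('crop_blue.png',im[165:235,150:235],6)
```

```text
top blue med [0.59032611 0.26048801 0.00765798] z pct [-0.00062017  0.00765798  0.04236202]
 blue rect ((583.732666015625, 269.25830078125), (75.4629135131836, 110.065185546875), 3.927889347076416)
 handle n 329 [[0.5442, 0.2616, 0.0759], [0.5806, 0.2679, 0.0914], [0.6212, 0.2768, 0.0946]]
 top rect ((583.8351440429688, 269.9116516113281), (80.27559661865234, 13.335566520690918), 4.507959365844727)
 ball? [177.16129032 207.70322581] 155 [0.5705 0.2951 0.0278]
 ball? [199.14634146 206.14634146] 41 [0.5755 0.2539 0.0155]
 green ((555.085693359375, -181.54412841796875), (154.087890625, 341.6463928222656), 0.35914361476898193) [0.01277607 0.04967048 0.10437752]
 grader rect ((552.11767578125, -176.37876892089844), (173.74342346191406, 372.41339111328125), 0.4678928852081299) [[0.465, -0.358, 0.036], [0.636, 0.008, 0.127]]
 orange [ 0.554  -0.2649  0.0696] ((553.8467407226562, -266.93414306640625), (156.85765075683594, 10.684345245361328), 0.24800603091716766)
side blue med [0.59226556 0.28159775 0.01142941] z pct [0.00190193 0.01142941 0.06337567]
 blue rect ((584.4464721679688, 272.2083
[... 195 characters left out ...]
1.5345458984375), (79.74003601074219, 15.82858657836914), 3.5108160972595215)
 ball? [225.5625 254.8125] 16 [0.6033 0.1945 0.0026]
 ball? [229.14893617 276.34042553] 47 [0.5775 0.2547 0.0147]
 ball? [224.66836735 291.33163265] 196 [0.5729 0.2982 0.0271]
 green ((557.1129150390625, -149.1653289794922), (150.68055725097656, 315.2615966796875), 0.35109081864356995) [0.02422567 0.0893274  0.10024606]
 grader rect ((553.187744140625, -170.51315307617188), (172.7418670654297, 368.2163391113281), 0.39136695861816406) [[0.466, -0.273, 0.036], [0.637, 0.011, 0.129]]
 orange [ 0.5544 -0.2632  0.0715] ((556.4475708007812, -262.1844787597656), (12.320618629455566, 149.34898376464844), 89.78195190429688)
```

View pics/crop_blue.png

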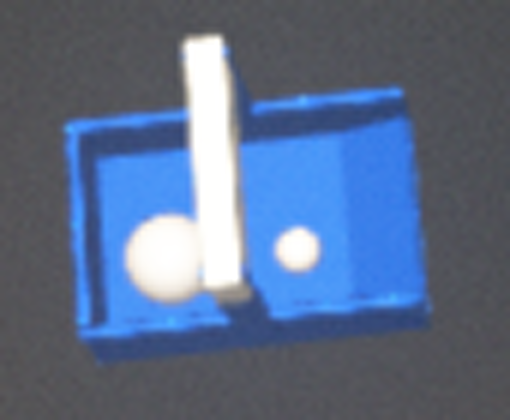

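The crop shows the blue scoop with its large ball (170,258) and small ball (298,248), and the shallow lip end on the right, so the choice is right. The handle is at about (0.584, 0.2705) with its top at 92 mm, yaw +4°. The grader is at (0.5527, -0.1755), yaw 0.4°, and its size matches.

```bash
cat >> h.py <<'E'
from scipy.spatial.transform import Rotation as Ro
def att(yaw,tilt,flip):
    # scoop attitude (yaw, -y end tipped down by tilt, deg) times tool-in-scoop
    x=np.array([0,0,-1.]); z=np.array([0,flip,0.]); T=np.stack([x,np.cross(z,x),z],1)
    return (Ro.from_euler('z',yaw,degrees=True)*Ro.from_euler('x',tilt,degrees=True)).as_matrix()@T
def tcp(g,A): return np.array(g)-.006*A[:,0]
HND=[.584,.2705,.081]
E
python3 - <<'E'
from h import *
for f in(1,-1):
  for g,y,t in(([.584,.2705,.2],4,0),(HND,4,0),([.553,-.045,.26],.4,0),([.553,-.045,.24],.4,20),([.553,-.045,.225],.4,35),([.553,-.045,.217],.4,50)):
    A=att(y,t,f); q=inverse_kinematics(tcp(g,A),A); print(f,t,None if q is None else np.round(q,2))
E
```

```text
1 0 [ 0.21  0.74 -1.13  1.62  0.7   1.24  0.58]
1 0 [ 0.22  0.93 -1.15  1.71  0.93  1.15  0.43]
1 0 [ 0.71  0.41 -0.92  1.77  0.35  1.14  1.26]
1 20 [ 0.86  0.48 -0.92  1.78  0.03  1.06  1.56]
1 35 [ 0.92  0.57 -0.88  1.78 -0.2   1.06  1.8 ]
1 50 [ 0.97  0.68 -0.85  1.77 -0.4   1.12  1.99]
-1 0 [ 0.07  0.61 -0.85  1.63  0.49  1.13 -2.4 ]
-1 0 [-0.07  0.68 -0.62  1.73  0.49  0.89 -2.4 ]
-1 0 [ 0.41  0.31 -0.5   1.79  0.17  1.09 -1.71]
-1 20 [ 0.45  0.35 -0.35  1.8  -0.26  1.07 -1.31]
-1 35 [ 0.52  0.43 -0.3   1.8  -0.52  1.14 -1.06]
-1 50 [ 0.58  0.53 -0.28  1.8  -0.71  1.26 -0.87]
```

Run:
```python
from h import *
A=att(4,0,1)
g=np.array(HND); up=g+[0,0,.12]
movep(tcp(up,A),A)
print(move_l(tcp(g,A),feed=.12,until_force=15))
s=sense(); print(s['time_s'],s['position'],s['wrist_force'])
command_gripper(0.0,60)
s=sense(); print(s['finger_gap'],s['wrist_force'],s['position'])
move_l(tcp(g+[0,0,.04],A),feed=.06)
s=sense(); print(s['time_s'],s['finger_gap'],s['wrist_force'],s['ft_torque'],s['joint_pos'].round(2))
a,_=camera('side'); save('lift.png',a[150:400,120:400],2)
```

```text
False
4.7083 [0.58444486 0.27105182 0.08796627] [-0.22264525 -0.44408137 -0.19975126]
0.011150361748438293 [-0.08979744 -1.08699916  0.64942508] [0.58408979 0.27009115 0.08691342]
6.1917 0.011211474517679742 [-0.55122021  0.48625986 -3.0491018 ] [ 0.02089839 -0.02134012  0.02927451] [ 0.18  0.81 -1.06  1.69  0.78  1.12  0.53]
```

View pics/lift.png

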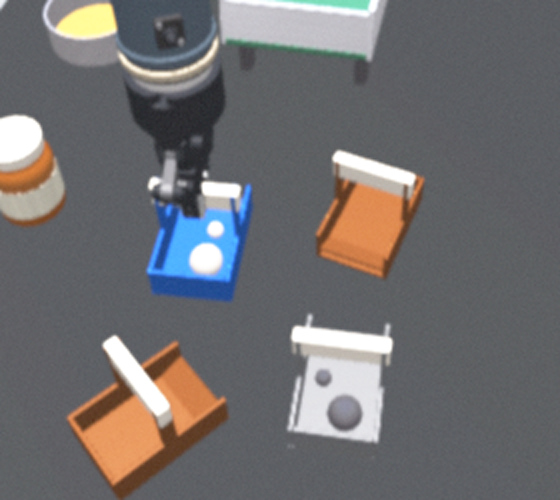

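The scoop is held level and lifted, with both balls in the pan at (206,260) and (215,229). The 3 N load fits its weight. Next I carry it over and tip it gradually.

Run:
```python
from h import *
A=att(4,0,1); g=np.array(HND)+[0,0,.18]
move_l(tcp(g,A),feed=.15)
A=att(.4,0,1); move_l(tcp([.553,-.045,.26],A),A,feed=.13)
s=sense(); print(s['time_s'],s['wrist_force'],s['finger_gap'])
for t,z in((12,.245),(22,.235),(30,.227)):
    A=att(.4,t,1); move_l(tcp([.553,-.045,z],A),A,feed=.03)
s=sense(); print(s['time_s'],s['wrist_force'],s['qd'].round(2))
for t,z in((36,.222),(40,.219),(44,.217),(48,.216)):
    A=att(.4,t,1); move_l(tcp([.553,-.045,z],A),A,feed=.012)
    s=sense(); print(t,s['time_s'].__round__(2),s['wrist_force'].round(2))
a,_=camera('side'); b,_=camera('top'); save('pour.png',np.vstack([a[40:220,180:400],b[120:300,300:520]]),1.6)
```

```text
9.9167 [ 0.03037908  1.04996446 -2.26766862] 0.010727664356270834
11.5 [-0.19746372 -0.17904967 -2.32390268] [-0.01 -0.02 -0.02 -0.   -0.01 -0.   -0.  ]
36 12.1 [-0.05  0.09 -2.3 ]
40 12.53 [ 0.13 -0.14 -1.5 ]
44 12.87 [ 0.11 -0.41 -2.5 ]
48 13.12 [ 0.23  0.64 -2.12]
```

View pics/pour.png

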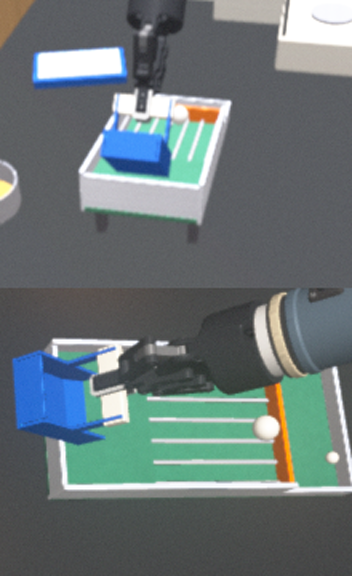

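The large ball rests on the rods against the orange bar (265,428 in the picture) and the small one is in the foot tray (333,457). I'll put the scoop back at its original clear spot.

Run:
```python
from h import *
A=att(.4,25,1); move_l(tcp([.553,-.045,.25],A),A,feed=.05)
A=att(.4,0,1); move_l(tcp([.553,-.045,.28],A),A,feed=.05)
A=att(4,0,1); g=np.array(HND)
move_l(tcp(g+[0,0,.18],A),A,feed=.15)
move_l(tcp(g+[0,0,.02],A),feed=.12)
a,_=camera('side'); save('preplace.png',a[150:400,120:400],2)
print(move_l(tcp(g-[0,0,.008],A),feed=.02,until_force=4))
s=sense(); print(s['time_s'],s['position'],s['wrist_force'],s['ft_torque'],s['finger_gap'])
```

```text
True
19.6083 [0.58398675 0.27023561 0.08680047] [0.18438133 0.07159745 4.83058634] [0.04460634 0.02463255 0.01319607] 0.01086680954966668
```

View pics/preplace.png

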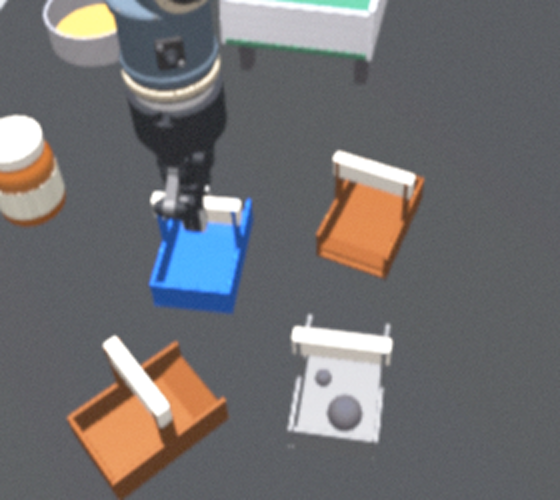

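The pan is empty, and the scoop touched down at its original height (TCP z 0.0868). Now I release it and retreat.

Run:
```python
from h import *
command_gripper(.07)
p=sense()['position']; move_l(p+[0,0,.16],feed=.15); sleep(.4)
s=sense(); print(s['time_s'],s['wrist_force'],s['finger_gap'])
a,da=camera('side'); b,db=camera('top'); save('end.png',np.hstack([a,b]),.7)
P=pts('side',da); h=cv2.cvtColor(a,cv2.COLOR_RGB2HSV)
w=(np.hypot(P[...,0]-.584,P[...,1]-.27)<.07)&(h[...,1]<70)&(h[...,2]>130)&(P[...,2]>.06)&(P[...,2]<.11)
print(np.percentile(P[w],[2,50,98],axis=0).round(4).tolist())
```

```text
21.8167 [ 0.01448148 -0.02010932  0.56609753] 0.07021209250475413
[[0.5447, 0.266, 0.0742], [0.5838, 0.276, 0.0912], [0.6214, 0.2805, 0.0955]]
```

View pics/end.png

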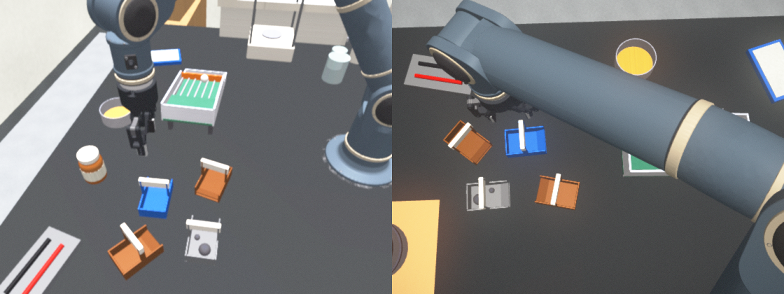

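The blue scoop stands upright, empty and free at (155,197) on the left and (525,140) on the right. The large ball is still at the stop bar (205,77 on the left). The arm is clear of everything.

```bash
python3 -c "
from rig import *
print(finish_job())"
```

```text
the job is handed in; nothing more can be done
None
```

The job is done and handed in after about 22 s of robot time, well under the 54 s limit. I gripped the blue scoop by its bar, tipped it to 48° over the feed deck, and stood it back empty at its original spot.

**Last checks:**
- **Large ball:** it was still on the rods against the orange stop bar in the final side view.
- **Small ball:** it was in the foot tray in the picture taken after the pour. I didn't see it again, because the arm and the stop bar hid the tray in the final views.
- **Scoop:** it stands upright, with its handle within about 1 mm of the starting measurement from the side camera. The gripper is open, about 16 cm above where it let go.

No check failed. The two cameras differed by up to 2 mm on the handle and about 6 mm on the grader's centre. The side camera saw only part of the grader, so I relied mostly on the top view for it.

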